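# Index the carving stand to its next hole

## Robot

A 6-joint arm with a two-finger parallel gripper is mounted at the origin on the work surface. World frame = base frame: x ahead of the robot, y to its left, z up, the work surface at z = 0. Lengths are in m, angles in rad, forces in N, time in s.
With the tool pointing down it reaches from about 0.25 to 0.725 m from the base axis. Payload 4 kg.
Tool frame: the origin (TCP) lies midway between the tips of the shut fingers; the grasp point (between the pads) lies 19 mm behind it; z points along the fingers, y is the line along which they close (so a half turn about z gives the same grasp; the last joint's range is limited). The gripper opens to 85 mm and grips with 20 to 120 N. Pads are 22 mm wide; open, the fingers measure 114 mm over their backs; the gripper's body (76 mm by 85 mm) begins 54 mm behind the grasp point. The pads swing forward as they close: fully open they stand 13 mm farther back than shut.
Start: joints at [1.227, 0.241, 0.005, 1.335, 0, 1.571], TCP at [0.169, 0.471, 0.211] pointing down, gripper open.
Joint ranges: [-2.72, 2.72], [-1.05, 1.87], [-1.09, 1.28], [-1.99, 2.15], [-1.42, 1.44], [-3.14, 3.14]. Speed limits (rad/s): [2.79, 2.79, 3.14, 3.14, 3.14, 3.14].

## Interface

Orientations are given as a unit quaternion [x, y, z, w].
In Python, from workcell import get_obs, imaging, workorder gives the robot as it stands.
- The arm moves only by the shell command python3 -m jog 'ROWS'. ROWS is a JSON list of rows, 1 to 10 of them, each of 7 numbers: a rotation vector rx, ry, rz in rad, then dx, dy, dz in m, then the finger opening in m; each row is the pose to reach, as a shift and turn from the pose commanded when the command began, along the tool's axes at that moment; what a row does not reach only later rows make up. A row lasts 1/8 s, in which the tool goes at most 0.0625 m and 0.188 rad, less where a joint would pass 70% of its speed; a pose out of reach is approached as far as the arm can. The fingers move at their own pace and stop on an object; the grip force is fixed at half the most. Time passes only in rows, so rows that do not move let the fingers close. It prints the time, the measured TCP pose, the force, the opening and the grip force at its end.
- get_obs(): the state, without advancing time (a new reading comes with each control period).
- imaging.camera(name): name is "scene" or "top" or "wrist"; returns (picture, depth): 420x560x3 uint8, red, green, blue; 420x560 float32, m along the optical axis (not along the pixel's ray), 0 where there is no reading.
- imaging.calibration(name): a dict with "mtx" (3x3 intrinsics, pixels), "R" (3x3) and "t" (3): a world point X has camera coordinates R X + t. Camera axes: x right, y down, z forward; pixel columns grow to the right and rows downward; lengths in m; the calibration is good to about 2 mm. A picture is of the moment at which its call begins: read the wrist's pose just before it. calibration takes no time and is no camera call; for the wrist camera it gives the pose at the moment of the call.
- workorder.job_done(): hands the job in; it is judged then, once.
The state is a dict: "clock": time; "joint_pos": joint angles; "joint_vel": joint speeds; "tau": joint torques, N m; "eef_pos": TCP position; "tool_rot": TCP orientation; "ft_force": force on the tool from outside, world axes, zero at the start; "ft_torque": the same for the moment, N m; "grip_width": finger opening in m; "grasp_force": force on a finger pad.
Only numpy, scipy, OpenCV 4.12 (cv2) and the standard library are available. Lean on these libraries where they do the work, as an engineer would, in place of code of your own. Each camera call takes 0.05 s, during which the arm holds its last target. There are 200 camera calls.

## Task

The round carving stand is locked by a spring pin with a red knob. Draw the pin, turn the wheel anticlockwise (seen from above) to the next hole, which is hidden under the wheel and must be found by feel, and let the pin drop fully home there so that the wheel is locked again. Never force the pin sideways or strain it, do not touch the carved turtle on the wheel, leave the other things on the bench where they are, and let go at the end.

Things in the scene. Friction and masses are not known exactly. Their poses are not given: they have to be found in the camera images.
- stand: fixed foot of the carving stand: plywood board 280 x 280 x 20 mm screwed to the bench, steel index ring on it, hidden by the wheel. Origin: on the bench top, on the wheel's vertical axis; z up. The wheel on it is a light wooden disc 250 mm across, top face 66 mm above the bench; four wooden pegs (12 mm across, 20 mm high) stand on the wheel 55 mm from the axis
- wheel (a joint): angle of the wheel, rad, growing anticlockwise seen from above; 0 at the start (pin in its first hole). Range -0.4 to 1.9; drag about 2 to 3 N at the knob when turned slowly. The next hole is somewhere between 0.70 and 1.20, out of sight; between the holes the pin rides on a flat steel ring. Holes are 12 mm wide, the pin 9 mm: a locked wheel has about 1.5 mm play each way at the knob
- knob (a point): centre of the red knob on the spring plunger: upright cylinder 28 mm across, 24 mm high, carried by the wheel 100 mm from its axis. With the pin home its centre is 105 mm above the bench; below it a 9 mm stem and, from 66 to 86 mm above the bench, a brass bush 22 mm across. It moves straight up and down in the wheel and may be pushed sideways to turn the wheel
- plunger (a joint): how far knob and pin are drawn up, m: 0 = pin home in a hole, about 0.009 = tip rides on the flat ring, 0.018 = upper stop. A spring (with the knob's weight) presses it down with about 7.5 N at 0, 9 N at 0.009, 10 N at 0.018; when free it drops by itself
- index_pin: steel pin, 9 mm across, round tip, under the knob and moving with it, out of sight inside the wheel. Origin at its tip. More than 20 N on it (for example the wheel pushed on against the wall of a hole) counts as forcing it
- carving: dark carved wooden turtle fixed in the middle of the wheel, 72 mm across (head: a ball reaching 52 mm from the axis) and 35 mm high. Origin: centre of its underside on the wheel's top face. Must not be touched
- gouge_wide: carving gouge lying flat, light wooden handle 110 x 22 x 22 mm to its -x, blade 18 mm wide to its +x, 210 mm overall. Origin on the bench under the handle's front end. Bystander
- gouge_narrow: carving gouge lying flat, brown wooden handle 110 x 22 x 22 mm to its -x, blade 8 mm wide to its +x, 210 mm overall. Origin on the bench under the handle's front end. Bystander
- marker: white marker with a black cap lying flat along its x, 138 mm long, 17 mm thick. Origin under the middle of the white barrel. Bystander
- dowel_stub: wooden dowel, 22 mm across and 40 mm high, standing on a corner of the stand's foot board. Origin: centre of its underside. Bystander
- sanding_disc: blue sanding disc lying flat, 80 mm across, 8 mm thick, with a 14 mm steel stub 10 mm high on top. Origin: centre of its underside. Bystander
- spanner: steel spanner lying flat along its x, 150 mm long. Bystander
- wood_block: brown wooden blank 90 x 60 x 35 mm. Origin: centre of its underside. Bystander

How it is judged:
On the way, in this order (a step that is already met when the one before it is completed fails the run):
1. the pin is drawn clear of its starting hole (value of joint plunger above 0.0075 m), for 0.1 s.
2. the wheel is turned away anticlockwise with the pin out (value of joint wheel above 0.15 rad and value of joint plunger above 0.0075 m), for 0.1 s.
At the end, for the whole second after the job is handed in: the pin is home in the next hole (within 2 mm of its lowest position, wheel between 0.6 and 1.3 rad), the wheel is at rest (below 0.05 rad/s) and let go (value of joint plunger below 0.002 m and value of joint wheel between 0.6 and 1.3 rad and velocity of joint wheel between -0.05 and 0.05 rad/s); the robot touches nothing.
It fails at once if the index pin is forced: more than 20 N on it (contact force between index_pin and anything else above 20 N).
It fails at once if the carving is touched (contact force between carving and anything else above 0.5 N).
It fails at once if a bystander is moved by more than 20 mm (distance of any of gouge_wide, gouge_narrow, marker, dowel_stub, sanding_disc, spanner, wood_block from where it was at the start of the episode above 0.02 m).
It also fails if it takes over 45 s, if anything falls off the work surface, if the arm or the gripper's body presses on something with over 40 N, if the wrist force passes 120 N, or if a joint passes its speed limit or range.

## Working session

There is one attempt and no reset: what is moved stays moved. The work goes in short steps, Python scripts to look and compute and a shell command to move; the robot and the scene stay as the last step left them, time stands still between calls to the robot, and variables do not carry over. Pictures are saved under pics/ and viewed, at most 10 in all, crops included, and the job is handed in when it is done.

```bash
mkdir -p pics; python3 - <<'E'
from workcell import get_obs, imaging
import cv2,numpy as np
o=get_obs();print({k:np.round(v,3) for k,v in o.items()})
for n in("top","scene"):
    p,d=imaging.camera(n);np.savez(f'{n}.npz',p=p,d=d,**imaging.calibration(n));cv2.imwrite(f'pics/{n}0.png',p[:,:,::-1])
    c=imaging.calibration(n)
    h=cv2.cvtColor(p,cv2.COLOR_RGB2HSV)
    m=((h[...,0]<6)|(h[...,0]>174))&(h[...,1]>150)&(h[...,2]>80)
    k,l,s,ce=cv2.connectedComponentsWithStats(m.astype(np.uint8))
    for i in range(1,k):
        if s[i,4]<30: continue
        v,u=np.where(l==i);z=d[v,u];ok=z>0
        X=(np.linalg.inv(c['mtx'])@np.c_[u,v,np.ones(len(u))].T*z).T[ok]
        W=(X-c['t'])@c['R']
        print(n,s[i],ce[i],np.percentile(W,[5,50,95],axis=0).round(4).tolist())
        t=W[W[:,2]>W[:,2].max()-.006];print('top',t.min(0),t.max(0),t.mean(0))
E
```

```text
{'clock': np.float64(0.0), 'joint_pos': array([ 1.227,  0.241,  0.004,  1.335, -0.   ,  1.571]), 'joint_vel': array([0.002, 0.   , 0.002, 0.   , 0.002, 0.   ]), 'tau': array([ 1.0000e-03, -3.7232e+01,  2.5241e+01,  1.7000e-02,  0.0000e+00,
        0.0000e+00]), 'eef_pos': array([0.168, 0.47 , 0.21 ]), 'tool_rot': array([ 0.171,  0.985, -0.001, -0.   ]), 'ft_force': array([-0.087, -1.253,  0.483]), 'ft_torque': array([-0.048,  0.005,  0.04 ]), 'grasp_force': np.float64(0.0), 'grip_width': np.float64(0.085)}
top [278 207   8   8  47] [281.19148936 210.63829787] [[0.5253, -0.0302, 0.1135], [0.5349, -0.0207, 0.1168], [0.5462, -0.0112, 0.1229]]
top [ 0.52728424 -0.03021663  0.1188012 ] [ 0.54372331 -0.01117293  0.12475288] [ 0.53404254 -0.02007792  0.12115752]
scene [275 197  10  13  88] [279.92045455 202.17045455] [[0.5291, -0.0293, 0.1031], [0.5422, -0.0182, 0.1169], [0.5501, -0.009, 0.1192]]
top [ 0.52654202 -0.03155387  0.1151941 ] [ 0.550492   -0.00842722  0.12048877] [ 0.5390665  -0.02010672  0.11738693]
```

View pics/top0.png

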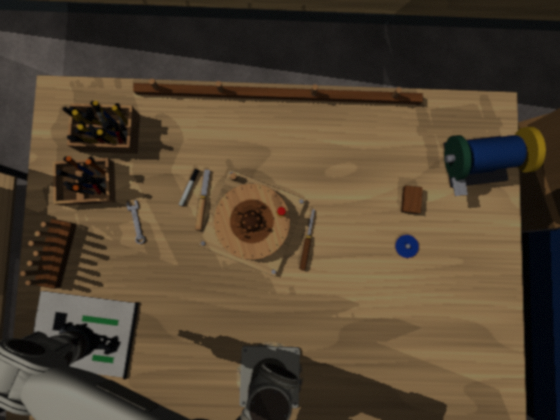

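View pics/scene0.png

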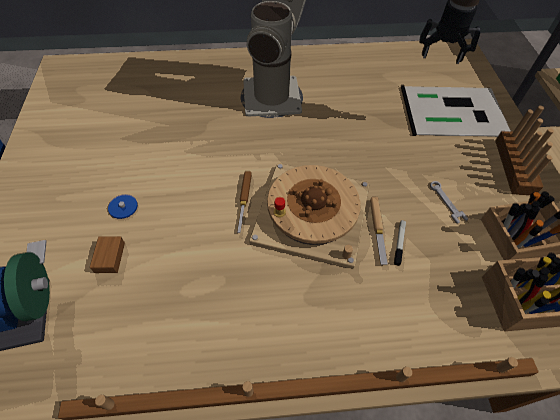

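The top view shows the wheel centred near (251,220), with the red knob at (281,210) and the turtle in the middle. The narrow gouge is at (308,240) and the stub is on the board's corner at (238,180). The scene view agrees, with the knob at (280,203). Next I fit the wheel axis and work out the approach.

```bash
cat > h.py <<'E'
import numpy as np,cv2
from scipy.spatial.transform import Rotation as R
from workcell import get_obs,imaging
def cloud(d,c):
    v,u=np.where(d>0);z=d[v,u]
    X=(np.linalg.inv(c['mtx'])@np.c_[u,v,np.ones(len(u))].T*z).T
    return (X-c['t'])@c['R'],u,v
def redmask(p):
    h=cv2.cvtColor(p,cv2.COLOR_RGB2HSV)
    return ((h[...,0]<6)|(h[...,0]>174))&(h[...,1]>150)&(h[...,2]>60)
def delta(pos,yaw_rv=None):
    o=get_obs();return R.from_quat(o['tool_rot']).inv().apply(np.array(pos)-o['eef_pos'])
E
python3 - <<'E'
from h import *
o=get_obs();print(R.from_quat(o['tool_rot']).as_matrix().round(3))
for n in("top","scene"):
    f=np.load(n+'.npz');W,u,v=cloud(f['d'],f)
    m=(abs(W[:,2]-.066)<.012)&(np.hypot(W[:,0]-.52,W[:,1]-.07)<.16)
    P=W[m];(c,r)=cv2.minEnclosingCircle(P[:,:2].astype(np.float32))
    from scipy.spatial import ConvexHull
    H=P[ConvexHull(P[:,:2]).vertices,:2]
    s=np.linalg.lstsq(np.c_[2*H,np.ones(len(H))],(H**2).sum(1),rcond=None)[0]
    print(n,m.sum(),c,r,s[:2],np.sqrt(s[2]+s[0]**2+s[1]**2),np.median(P[:,2]))
    K=f['p']; print(np.median(W[(redmask(K)[v,u])],axis=0))
E
```

```text
[[-0.941  0.337 -0.001]
 [ 0.337  0.941 -0.002]
 [ 0.    -0.002 -1.   ]]
top 4047 (0.5272166132926941, 0.08124689012765884) 0.14858080446720123 [0.5179093  0.08118218] 0.13266667349839956 0.06675499458100358
[ 0.53487165 -0.02073307  0.11684648]
scene 4991 (0.5276575088500977, 0.08302473276853561) 0.14777672290802002 [0.51612446 0.07965663] 0.12955543273648157 0.06689112738960258
[ 0.54781992 -0.0159214   0.11385701]
```

```bash
python3 -m jog '[[0,0,0.1,-0.051,-0.034,0,0.06],[0,0,0.2,-0.102,-0.067,0,0.06],[0,0,0.3,-0.154,-0.101,0,0.06],[0,0,0.4,-0.205,-0.135,0,0.06],[0,0,0.5,-0.256,-0.168,0,0.06],[0,0,0.62,-0.307,-0.202,0,0.06],[0,0,0.72,-0.358,-0.236,0,0.06],[0,0,0.83,-0.41,-0.27,0,0.06],[0,0,0.93,-0.461,-0.303,0,0.06],[0,0,1.026,-0.512,-0.337,0.01,0.06]]'
python3 -m jog '[[0,0,0,0,0,0,0.06],[0,0,0,0,0,0,0.06]]'
python3 - <<'E'
from h import *
c=imaging.calibration('wrist');p,d=imaging.camera('wrist')
np.savez('wr.npz',p=p,d=d,**c)
W,u,v=cloud(d,c);m=redmask(p)[v,u];K=W[m];print(len(K),np.percentile(K,[1,50,99],axis=0).round(4).tolist())
T=K[K[:,2]>np.percentile(K[:,2],90)-.004];print((T[:,:2].min(0)+T[:,:2].max(0))/2,np.ptp(T,axis=0),cv2.minEnclosingCircle(T[:,:2].astype(np.float32)))
o=get_obs();print(o['eef_pos'],R.from_quat(o['tool_rot']).as_matrix().round(3).tolist(),o['ft_force'],o['joint_pos'])
cv2.imwrite('pics/w1.png',p[:,:,::-1])
E
```

```text
clock: 1.35
eef_pos: [0.5384, -0.0209, 0.2014]
tool_rot: [0.634, 0.773, 0.001, 0.0]
ft_force: [0.9, 0.6, 0.7]
grip_width: 0.0596
grasp_force: 0.0
clock: 1.6
eef_pos: [0.5362, -0.0192, 0.2003]
tool_rot: [0.633, 0.774, -0.001, -0.001]
ft_force: [-0.1, -0.6, -0.1]
grip_width: 0.0598
grasp_force: 0.0
872 [[0.5224, -0.031, 0.0988], [0.5346, -0.0169, 0.1172], [0.5473, -0.0057, 0.1188]]
[ 0.53488988 -0.01878229] [0.02658928 0.02645723 0.00513794] ((0.5351239442825317, -0.018450194969773293), 0.013742330484092236)
[ 0.53617292 -0.01851182  0.20077026] [[-0.2, 0.98, -0.001], [0.98, 0.2, 0.0], [0.001, -0.001, -1.0]] [-0.48618802  0.16648013  0.28449892] [-3.47161151e-02  3.18742763e-01  8.39306546e-02  1.33743056e+00
  3.38079844e-04  1.33421363e+00]
```

View pics/w1.png

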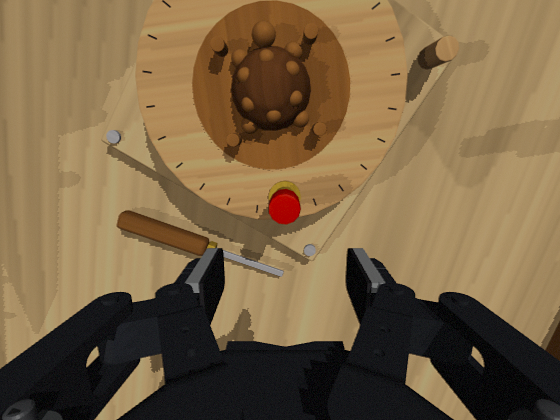

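The wrist view shows the knob at (285,207), centred between the fingers. The gouge and stub are well clear. I descend around it next.

```bash
python3 -m jog '[[0,0,0,0,-0.001,0.04,0.055],[0,0,0,0,-0.001,0.08,0.05],[0,0,0,0,-0.001,0.105,0.045],[0,0,0,0,-0.001,0.117,0.042],[0,0,0,0,-0.001,0.117,0.038],[0,0,0,0,-0.001,0.117,0.036],[0,0,0,0,-0.001,0.117,0.036]]'
python3 - <<'E'
from h import *
f=np.load('wr.npz');W,u,v=cloud(f['d'],f)
# wheel rim fit from previous wrist frame
m=(abs(W[:,2]-.066)<.006)&(np.hypot(W[:,0]-.517,W[:,1]-.078)<.15)
M=np.zeros((420,560),np.uint8);M[v[m],u[m]]=1
M=cv2.morphologyEx(M,cv2.MORPH_CLOSE,np.ones((7,7)))
cs=max(cv2.findContours(M,cv2.RETR_EXTERNAL,cv2.CHAIN_APPROX_NONE)[0],key=len)[:,0]
cs=cs[cs[:,1]>4]
X=(np.linalg.inv(f['mtx'])@np.c_[cs,np.ones(len(cs))].T).T@f['R'];C=-f['R'].T@f['t']
P=(C+X*((.066-C[2])/X[:,2])[:,None])[:,:2]
from scipy.optimize import least_squares
s=least_squares(lambda q:np.hypot(*(P-q).T)-.125,[.517,.078],loss='soft_l1',f_scale=.001);print('axis',s.x,np.median(abs(s.fun)))
c=imaging.calibration('wrist');p,d=imaging.camera('wrist');np.savez('wr2.npz',p=p,d=d,**c)
W,u,v=cloud(d,c);m=redmask(p)[v,u];K=W[m];T=K[K[:,2]>np.percentile(K[:,2],90)-.004]
print(cv2.minEnclosingCircle(T[:,:2].astype(np.float32)),np.percentile(K[:,2],[1,99]))
cv2.imwrite('pics/w2.png',p[:,:,::-1])
for _ in range(1):
  o=get_obs();print(o['eef_pos'],o['ft_force'],o['grip_width'])
E
```

```text
clock: 2.52
eef_pos: [0.537, -0.0193, 0.0855]
tool_rot: [0.633, 0.775, 0.001, 0.001]
ft_force: [-0.2, 1.3, 0.8]
grip_width: 0.0361
grasp_force: 0.0
axis [0.5025836  0.07790184] 0.001369002526849808
((0.5346563458442688, -0.018982965499162674), 0.013877112418413162) [0.09830488 0.11868121]
[ 0.5368058  -0.01932337  0.08521862] [-0.16011154  0.05615295 -0.55216294] 0.03584835327599623
```

View pics/w2.png

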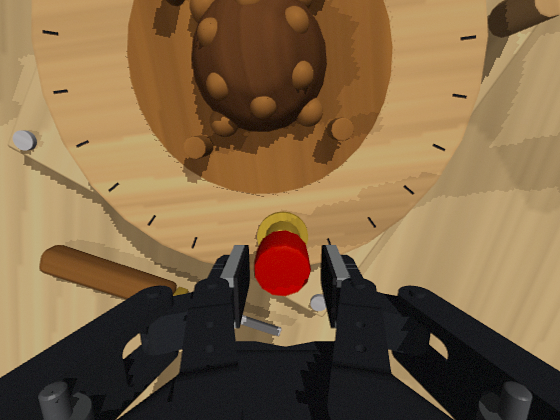

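The close view shows the knob at (282,262), with the pad faces at columns 247 and 324. So the knob sits about 2 mm to the left of the mid-gap. I check the axis again, with the known radius and the dowel stub left out.

```bash
python3 - <<'E'
from h import *
from scipy.optimize import least_squares
for n,x0 in(("top.npz",1),("scene.npz",1),("wr2.npz",1)):
    f=np.load(n);W,u,v=cloud(f['d'],f)
    m=(abs(W[:,2]-.066)<.008)&(np.hypot(W[:,0]-.51,W[:,1]-.078)<.16)
    M=np.zeros((420,560),np.uint8);M[v[m],u[m]]=1
    M=cv2.morphologyEx(M,cv2.MORPH_OPEN,np.ones((3,3)))
    cs=max(cv2.findContours(cv2.morphologyEx(M,cv2.MORPH_CLOSE,np.ones((5,5))),cv2.RETR_EXTERNAL,cv2.CHAIN_APPROX_NONE)[0],key=len)[:,0]
    cs=cs[(cs[:,1]>4)&(cs[:,1]<330)]
    X=(np.linalg.inv(f['mtx'])@np.c_[cs,np.ones(len(cs))].T).T@f['R'];C=-f['R'].T@f['t']
    P=(C+X*((.066-C[2])/X[:,2])[:,None])[:,:2]
    s=least_squares(lambda q:np.hypot(*(P-q).T)-.125,[.51,.078],loss='cauchy',f_scale=.001)
    print(n,s.x,np.median(abs(s.fun)),len(P))
E
```

```text
top.npz [0.50339447 0.07096967] 0.0023229706625002705 217
scene.npz [0.50727647 0.07380332] 0.001143720299554979 244
wr2.npz [0.50267879 0.07799702] 0.0021819884512185514 1158
```

```bash
python3 -m jog '[[0,0,-0.06,0,-0.001,0.002,0.036],[0,0,-0.12,0,-0.002,0.002,0.034],[0,0,-0.12,0,-0.002,0.002,0.032],[0,0,-0.12,0,-0.002,0.002,0.032]]'
python3 - <<'E'
from h import *
p,d=imaging.camera('wrist');cv2.imwrite('pics/w3.png',cv2.resize(p[200:340,200:370,::-1],None,fx=3,fy=3))
o=get_obs();print(o['eef_pos'],o['ft_force'])
E
```

```text
clock: 3.08
eef_pos: [0.5343, -0.0198, 0.0824]
tool_rot: [0.585, 0.811, 0.0, 0.0]
ft_force: [-0.1, 0.9, 0.3]
grip_width: 0.0321
grasp_force: 0.0
[ 0.5342588  -0.01976874  0.08235825] [-0.00166139 -0.45695637  0.98785922]
```

View pics/w3.png

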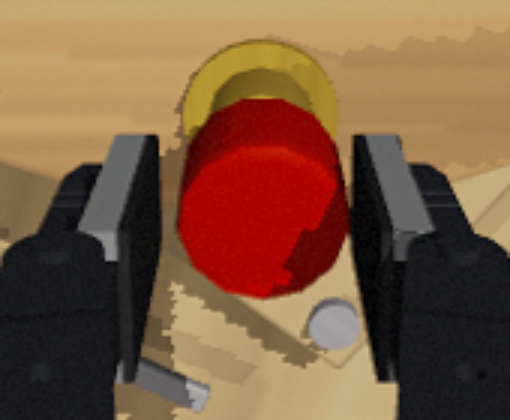

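The crop shows the knob between columns 178 and 348 and the pads at 160 and 355, so the knob is about 1 mm to the right. I correct that, close gently and watch the force.

```bash
python3 -m jog '[[0,0,0,0,0.0008,0,0.032],[0,0,0,0,0.0008,0,0.030],[0,0,0,0,0.0008,0,0.0295]]'
python3 -m jog '[[0,0,0,0,0,0,0.0285],[0,0,0,0,0,0,0.0285]]'
python3 - <<'E'
from h import *
p,d=imaging.camera('wrist');cv2.imwrite('pics/w4.png',cv2.resize(p[200:340,200:370,::-1],None,fx=3,fy=3))
o=get_obs();print(o['eef_pos'],o['ft_force'],o['ft_torque'],o['grip_width'],o['grasp_force'])
E
```

```text
clock: 3.5
eef_pos: [0.5348, -0.0195, 0.0821]
tool_rot: [0.585, 0.811, -0.0, -0.0]
ft_force: [-0.3, -0.2, 0.3]
grip_width: 0.0298
grasp_force: 0.0
clock: 3.75
eef_pos: [0.535, -0.0194, 0.0822]
tool_rot: [0.585, 0.811, 0.0, 0.0]
ft_force: [0.0, 0.2, -0.2]
grip_width: 0.0285
grasp_force: 0.4
[ 0.53498274 -0.01941313  0.08215954] [ 0.96387842 -0.4382282  -0.24670074] [ 0.01316009 -0.17529501  0.00585312] 0.028612141432705483 0.3847248572856188
```

View pics/w4.png

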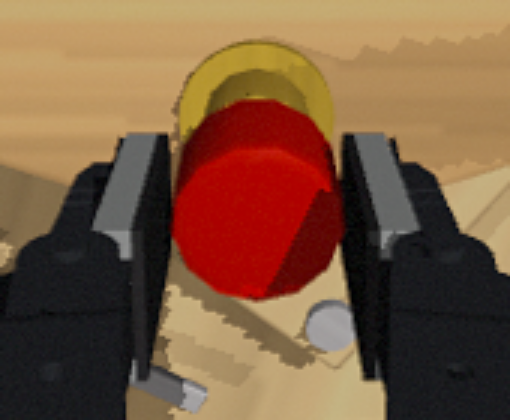

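The knob is centred between the pads with no side force. I grip it, and lift if the force stays small.

```bash
python3 -m jog '[[0,0,0,0,0,0,0.026],[0,0,0,0,0,0,0.02]]'
python3 -m jog '[[0,0,0,0,0,-0.004,0.02],[0,0,0,0,0,-0.009,0.02],[0,0,0,0,0,-0.014,0.02],[0,0,0,0,0,-0.014,0.02]]'
python3 - <<'E'
from h import *
p,d=imaging.camera('scene');W,u,v=cloud(d,imaging.calibration('scene'));K=W[redmask(p)[v,u]];print(len(K),np.percentile(K[:,2],[1,50,99]))
c=imaging.calibration('wrist');p,d=imaging.camera('wrist')
W,u,v=cloud(d,c);K=W[redmask(p)[v,u]];T=K[K[:,2]>np.percentile(K[:,2],90)-.004]
print(cv2.minEnclosingCircle(T[:,:2].astype(np.float32)),np.percentile(K[:,2],[1,99]))
E
```

```text
clock: 4.05
eef_pos: [0.5351, -0.0194, 0.0825]
tool_rot: [0.585, 0.811, 0.0, 0.0]
ft_force: [-0.5, 0.1, 2.9]
grip_width: 0.0258
grasp_force: 58.8
clock: 4.55
eef_pos: [0.5344, -0.0196, 0.0959]
tool_rot: [0.585, 0.811, -0.0, -0.0]
ft_force: [3.3, -1.0, -9.7]
grip_width: 0.0255
grasp_force: 59.6
106 [0.01642687 0.08605283 0.13348872]
((0.5336287617683411, -0.019381141290068626), 0.01386585459113121) [0.11112174 0.13185627]
```

The knob is drawn about 13 mm and the force reads 9.7 N, as expected from the spring. In the tool frame the wheel axis lies 0.1 m along +x, so I turn in an arc.

```bash
python3 -m jog '[[0,0,-0.05,0.0001,0.005,0,0.02],[0,0,-0.12,0.0007,0.012,0,0.02],[0,0,-0.2,0.002,0.0199,0,0.02]]'; python3 -c "
from h import *
o=get_obs();print(R.from_quat(o['tool_rot']).inv().apply(o['ft_force']))"
```

```text
clock: 5.03
eef_pos: [0.5522, -0.0118, 0.0955]
tool_rot: [0.5, 0.866, -0.001, -0.001]
ft_force: [1.5, -1.1, -9.0]
grip_width: 0.0255
grasp_force: 59.6
[-1.71832649  0.72836137  9.02991239]
```

```bash
python3 -m jog '[[0,0,-0.08,0.0003,0.008,0,0.02],[0,0,-0.16,0.0013,0.0159,0,0.02],[0,0,-0.24,0.0029,0.0238,0,0.02],[0,0,-0.32,0.0051,0.0315,0,0.02],[0,0,-0.40,0.0079,0.0389,0,0.02],[0,0,-0.40,0.0079,0.0389,0,0.02]]'; python3 - <<'E'
from h import *
o=get_obs();print(R.from_quat(o['tool_rot']).inv().apply(o['ft_force']))
c=imaging.calibration('wrist');p,d=imaging.camera('wrist')
W,u,v=cloud(d,c);K=W[redmask(p)[v,u]];T=K[K[:,2]>np.percentile(K[:,2],90)-.004]
print(o['eef_pos'],cv2.minEnclosingCircle(T[:,:2].astype(np.float32)),np.percentile(K[:,2],[1,99]))
E
```

```text
clock: 5.78
eef_pos: [0.5828, 0.0148, 0.0956]
tool_rot: [0.319, 0.948, -0.0, -0.0]
ft_force: [2.6, -1.3, -8.7]
grip_width: 0.0252
grasp_force: 59.7
[-2.81120759  0.57162458  8.70301553]
[0.58283952 0.01482591 0.09557087] ((0.5821619033813477, 0.015243618749082088), 0.013671762309968472) [0.11073919 0.13161887]
```

```bash
python3 -m jog '[[0,0,0,0,0,0.002,0.02],[0,0,0,0,0,0.0035,0.02],[0,0,0,0,0,0.0035,0.03],[0,0,0,0,0,0.0035,0.03],[0,0,0,0,0,0.008,0.03],[0,0,0,0,0,0.01,0.03],[0,0,0,0,0,0.01,0.03]]'
cat > chk.py <<'E'
from h import *
import sys
c=imaging.calibration('wrist');p,d=imaging.camera('wrist');o=get_obs()
W,u,v=cloud(d,c);K=W[redmask(p)[v,u]];z=np.percentile(K[:,2],97)
f=R.from_quat(o['tool_rot']).inv().apply(o['ft_force'])
print('knobtop %.4f tip n%d'%(z,len(K)),'ft',f.round(1),'yaw',round(o['joint_pos'][0],3))
sys.exit(0 if z>.1235 and np.linalg.norm(f[:2])<7 else 1)
E
python3 chk.py
```

```text
clock: 6.7
eef_pos: [0.5826, 0.015, 0.0859]
tool_rot: [0.319, 0.948, -0.0, -0.0]
ft_force: [0.4, -0.3, 0.2]
grip_width: 0.0299
grasp_force: 0.0
knobtop 0.1278 tip n3223 ft [-0.  -0.   0.2] yaw 0.026
```

```bash
python3 -m jog '[[0,0,-0.02,0,0.002,0,0.03],[0,0,-0.04,0.0001,0.004,0,0.03],[0,0,-0.06,0.0002,0.006,0,0.03]]' | grep eef && python3 chk.py && python3 -m jog '[[0,0,-0.01,0,0.001,0,0.03],[0,0,-0.02,0,0.002,0,0.03]]' | grep eef && python3 chk.py && python3 -m jog '[[0,0,-0.01,0,0.001,0,0.03],[0,0,-0.02,0,0.002,0,0.03]]' | grep eef && python3 chk.py && python3 -m jog '[[0,0,-0.01,0,0.001,0,0.03],[0,0,-0.02,0,0.002,0,0.03]]' | grep eef && python3 chk.py && python3 -m jog '[[0,0,-0.01,0,0.001,0,0.03],[0,0,-0.02,0,0.002,0,0.03]]' | grep eef && python3 chk.py
```

```text
eef_pos: [0.5859, 0.0195, 0.0857]
knobtop 0.1274 tip n3224 ft [0.1 0.1 1.1] yaw 0.034
eef_pos: [0.5878, 0.0219, 0.0863]
knobtop 0.1259 tip n3121 ft [-0.   0.6  0.6] yaw 0.037
eef_pos: [0.589, 0.0235, 0.0865]
knobtop 0.1185 tip n2780 ft [ 0.4  1.2 -0.1] yaw 0.04
```

The pin dropped: the knob top is at 0.1185, against 0.1187 when home at the start. I open the fingers, rise straight up and check.

```bash
python3 -m jog '[[0,0,0,0,0,0,0.04],[0,0,0,0,0,0,0.05],[0,0,0,0,0,-0.01,0.055],[0,0,0,0,0,-0.05,0.055],[0,0,0,0,0,-0.1,0.055],[0,0,0,0,0,-0.115,0.055],[0,0,0,0,0,-0.115,0.055]]'
python3 - <<'E'
from h import *
c=imaging.calibration('wrist');p,d=imaging.camera('wrist')
W,u,v=cloud(d,c);K=W[redmask(p)[v,u]];print(np.percentile(K[:,2],[1,50,99]))
T=K[K[:,2]>np.percentile(K[:,2],90)-.004];q=cv2.minEnclosingCircle(T[:,:2].astype(np.float32))[0];print(q)
a=[.5034,.0759];print(np.arctan2(q[1]-a[1],q[0]-a[0])-np.arctan2(-.019-a[1],.535-a[0]))
cv2.imwrite('pics/w5.png',p[:,:,::-1])
E
```

```text
clock: 8.65
eef_pos: [0.5894, 0.0232, 0.2027]
tool_rot: [0.271, 0.962, 0.0, 0.002]
ft_force: [0.1, 0.8, -0.3]
grip_width: 0.0552
grasp_force: 0.0
[0.09932684 0.11718953 0.1189024 ]
(0.5886819958686829, 0.02483467571437359)
0.7098384951351923
```

View pics/w5.png

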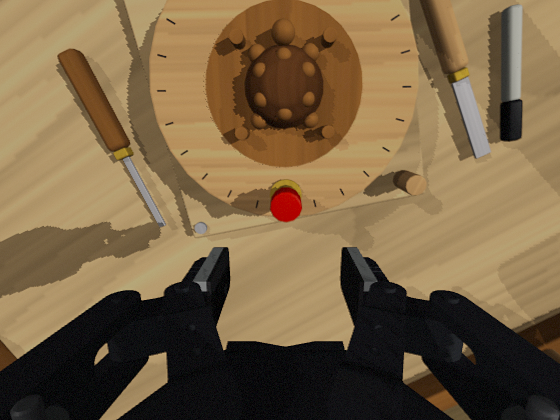

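The knob at (286,205) sits at its home height, the wheel is at about 0.71 rad, and the gripper is clear. Nothing else has been disturbed.

```bash
python3 -c "
from workcell import workorder
print(workorder.job_done())"
```

```text
the job is handed in; nothing more can be done
None
```

The job is handed in: the pin dropped home in the next hole with the wheel at about 0.71 rad, by camera measurement, and the gripper has let go and is clear of everything; no verdict came back.

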